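# Hold the sprung feed tweezers at the yellow gauge's gap

## Task

Pick up the sprung press-feed tweezers (blue grip pads, orange tips) from their green rest and squeeze them until the tip gap matches the 14 mm between the two black lines on the yellow-topped setting gauge. Hold them level over the yellow gauge, one orange tip just above each black line (about 15 mm above the top, not touching it), and finish while still holding them there with the gap steady. Never pinch the tips shut, and leave the loose bracket, jar, wrench and steel collar where they lie.

Things in the scene. Friction and masses are not known exactly. Their poses are not given: they have to be found in the camera images.
- tweezers: sprung steel tweezers lying level on the rest, closing sideways; two 14 mm high arms hinged at the heel. Origin: midway between the blue grip pads, on the underside (26 mm above the bench on the rest); x to the tips, y to the left arm, z up. Back of heel at x = -128 mm, hinges at -110, tips end at +60. Free: 53 mm over the pads, tip gap 34 mm. Mass about 95 g, centre of mass at x = -25 mm
- pad_left (a point): middle of the outer face of the left blue grip pad. Each pad is 28 mm long (x = -14 to +14 mm) and 26 mm high (z = 0 to 26 mm), free at the sides and above. Both arms move alike: tip gap = 14 mm + 1.55 x (width over the pads - 40 mm); at 40 mm the gap is 14 mm and the pad faces are parallel. The spring pushes on each pad with about 3 N at first, 8 N at the 14 mm gap
- pad_right (a point): middle of the outer face of the right blue grip pad
- tip_mid (a point): point on the tweezers' centre line level with the tip ends, midway between the tips: x = +60 mm, y = 0, z = 7 mm (half the height of the arms) in the tweezers' frame
- tip_left (a point): inner face of the left orange tip, at its end and half height; the tip gap is the distance from here to tip_right
- tip_right (a point): inner face of the right orange tip, at its end and half height
- prong_left (a joint): angle of the left arm about its heel hinge, rad: 0 = sprung fully open, grows as it is squeezed, 0.059 at the 14 mm gap, 0.095 at most; tip gap = 34 mm - 170 mm x (prong_left + prong_right)
- prong_right (a joint): the same for the right arm
- rest: fixed green rest: base plate 165 x 56 x 6 mm with two saddles that carry the tweezers 26 mm above the bench: the front one (10 x 72 mm) at x = +41 mm with 6 mm ears at its ends, the rear one (10 x 50 mm) at x = -90 mm. Between them is an open bay for fingers beside the pads. Origin: on the bench under the tweezers' origin, x along the tweezers to the tips
- gauge: fixed setting gauge, steel block 50 x 52 x 30 mm with a yellow top. Two black lines run along its x on the top, 2 mm wide, 14 mm apart (y = +7 and -7 mm). Origin: centre of the underside, on the bench; top face at z = 30 mm. The tweezers go along its x, tips over its middle, pointing either way
- gauge_white: the other setting gauge, not to be used: the same fixed block with a white top and lines 26 mm apart; may stand on either side of the yellow one
- bracket: bystander: loose steel angle bracket, 50 x 30 mm foot, 40 mm high; origin: centre of its underside
- jar: bystander: grey jar with a red cap, 48 mm across, 55 mm high; origin: centre of its underside
- wrench: bystander: loose steel wrench, 150 mm long, lying along its x; origin: middle of its underside
- collar: bystander: loose steel ring, 44 mm across, 16 mm high; origin: centre of its underside
Things that resemble listed ones, but are neither listed nor needed, are in the scene too. Of the things shaped like the tweezers, the steel one is meant. Leave any brown or red look-alike of the gauge alone.

How it is judged:
By the outcome, as a careful person would: the job done as asked, in the order asked, and still so for the second after the job is handed in, while the arm keeps its last pose, push and grip.
It also fails if it takes over 32 s, if anything falls off the work surface, if the arm or the gripper's body presses on something with over 40 N, if the wrist force passes 120 N, or if a joint passes its speed limit or range.

## Robot

A 6-joint arm with a two-finger parallel gripper is mounted at the origin on the work surface. World frame = base frame: x ahead of the robot, y to its left, z up, the work surface at z = 0. Lengths are in m, angles in rad, forces in N, time in s.
With the tool pointing down it reaches from about 0.325 to 0.775 m from the base axis. Payload 9.3 kg.
Tool frame: the origin (TCP) lies at the very end of the fingers, on their centre line; the grasp point (between the pads) lies pinch_z behind it (pinch_z is the distance from the TCP to the grasp point, in m); z points along the fingers, y is the line along which they close (so a half turn about z gives the same grasp; the last joint's range is limited). The gripper opens to 85 mm and grips with 20 to 120 N. Pads are 22 mm wide; open, the fingers measure 114 mm over their backs; the gripper's body (76 mm by 85 mm) begins 54 mm behind the grasp point. The pads swing forward as they close: fully open they stand 13 mm farther back than shut.
Start: joints at [0.966, 0.259, 0.021, 1.334, 0, 1.418], TCP at [0.24, 0.495, 0.231] pointing down, gripper open.
Joint ranges: [-3.04, 3.04], [-0.91, 1.82], [-1.04, 1.36], [-1.92, 1.95], [-1.52, 1.45], [-3.14, 3.14]. Speed limits (rad/s): [2.22, 2.22, 2.79, 3.14, 3.14, 3.14].

## Interface

Orientations are given as a rotation vector (axis times angle).
In Python, from rig import * gives the robot as it stands.
- The arm moves only by the tool apply_moves, never from a script. Its argument "increments" is one flat list of numbers, 5 for each row, row after row: the shift along the tool's x, y, z in cm, then the turn about the tool's z in degrees, then the closure in counts, from 0 (fully open) to 255 (shut). In form: [dx, dy, dz, turn, claw, dx, dy, dz, turn, claw, ...]. A call has 1 to 10 rows; each row is the pose to reach, as a shift and turn from the pose commanded when the call began, along the tool's axes at that moment; what a row does not reach only later rows make up. A row lasts 1/8 s, in which the tool goes at most 62.5 mm and 10.7 degrees, less where a joint would pass 70% of its speed; a pose out of reach is approached as far as the arm can. A call with a gripper value outside its range is refused whole. The fingers move at their own pace and stop on an object; "grip_force" is the grip in N (left out, the last holds). Time passes only in rows, so rows that repeat a pose let the fingers close. It gives the time, the measured TCP pose, the force, the opening and the grip force at its end, in the units of the state.
- read_state(): the state, without advancing time (a new reading comes with each control period).
- get_image(name): name is "scene" or "top" or "wrist"; returns (picture, depth): 480x640x3 uint8, red, green, blue; 480x640 float32, m along the optical axis (not along the pixel's ray), 0 where there is no reading.
- camera_params(name): a dict with "fx", "fy", "cx", "cy" (pixels), "pose" (4x4, takes a point from camera to world coordinates). Camera axes: x right, y down, z forward; pixel columns grow to the right and rows downward; lengths in m; the calibration is good to about 2 mm. A picture is of the moment at which its call begins: read the wrist's pose just before it. camera_params takes no time and is no camera call; for the wrist camera it gives the pose at the moment of the call.
- finish_job(): hands the job in; it is judged then, once.
The state is a dict: "time": time; "q": joint angles; "joint_vel": joint speeds; "joint_torque": joint torques, N m; "tool_pos": TCP position; "orientation": TCP orientation; "ft_force": force on the tool from outside, world axes, zero at the start; "wrist_torque": the same for the moment, N m; "width": opening from 0.0 (shut) to 1.0 (fully open); "grasp_force": force on a finger pad.
Only numpy, scipy, OpenCV 4.12 (cv2) and the standard library are available. Lean on these libraries where they do the work, as an engineer would, in place of code of your own. Each camera call takes 0.05 s, during which the arm holds its last target. There are 200 camera calls.

## Working session

There is one attempt and no reset: what is moved stays moved. The work goes in short steps, Python scripts to look and compute and a tool call to move; the robot and the scene stay as the last step left them, time stands still between calls to the robot, and variables do not carry over. Pictures are saved under pics/ and viewed, at most 10 in all, crops included, and the job is handed in when it is done.

Besides the shell and the picture viewer there is one more tool, called after ">>>" by a JSON object that holds its "name" and its "arguments". apply_moves: Moves the arm, as the interface text tells. Its arguments: {"type":"object","properties":{"increments":{"type":"array"},"grip_force":{"type":"number"}},"required":["increments"]}

```bash
mkdir -p pics; ls
python3 - <<'E'
from rig import *
import cv2,numpy as np
s=read_state();print(s)
for n in("top","scene"):
    p,d=get_image(n);cv2.imwrite(f"pics/{n}0.png",p[:,:,::-1]);np.save(f"pics/{n}0.npy",d)
    c=camera_params(n);print(n,c)
try: print(pinch_z)
except Exception as e: print(e)
E
```

```text
pics
{'time': 0.0, 'q': array([9.66413209e-01, 2.59201689e-01, 2.07175752e-02, 1.33369293e+00,
       4.26308519e-06, 1.41823268e+00]), 'joint_vel': array([-8.75760562e-04, -2.48728680e-03,  4.96335878e-05,  2.01548346e-04,
        1.93242724e-03,  1.25112607e-03]), 'joint_torque': array([ 7.89279566e-04, -5.55642486e+01,  3.44534039e+01,  1.37538457e-02,
       -3.37146748e-04, -3.04459391e-08]), 'tool_pos': array([0.23994626, 0.49457007, 0.23064362]), 'orientation': array([-7.03579689e-01, -3.06126539e+00,  2.01253959e-03]), 'ft_force': array([ 0.37398502,  0.13899439, -0.16227563]), 'wrist_torque': array([ 0.0270944 , -0.03127933, -0.00172932]), 'grasp_force': 0.0, 'width': 0.9998796220790113}
top {'fx': 550.8937182011498, 'fy': 550.8937182011498, 'cx': 322.0078592287662, 'cy': 235.7676544572847, 'pose': array([[ 0.01271291, -0.99755323,  0.06874541,  0.40855739],
       [-0.99974984, -0.01394594, -0.01748619,  0.01778644],
       [ 0.01840212, -0.06850592, -0.99748098,  1.25797348],
       [ 0.        ,  0.        ,  0.        ,  1.        ]])}
scene {'fx': 481.45777442074115, 'fy': 481.45777442074115, 'cx': 309.4732961824452, 'cy': 234.73079852807788, 'pose': array([[-0.34829711,  0.65718823, -0.66842558,  1.11939893],
       [ 0.93738201,  0.24264714, -0.24987463,  0.23755717],
       [-0.00202311, -0.71360073, -0.70054972,  0.72976869],
       [ 0.        ,  0.        ,  0.        ,  1.        ]])}
0.0187
```

View pics/top0.png

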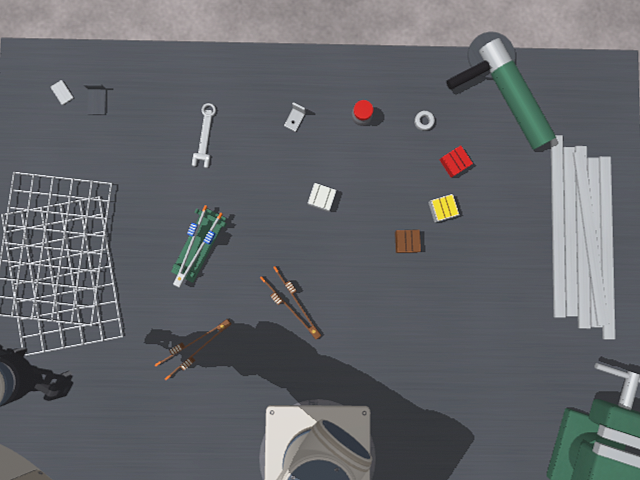

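View pics/scene0.png

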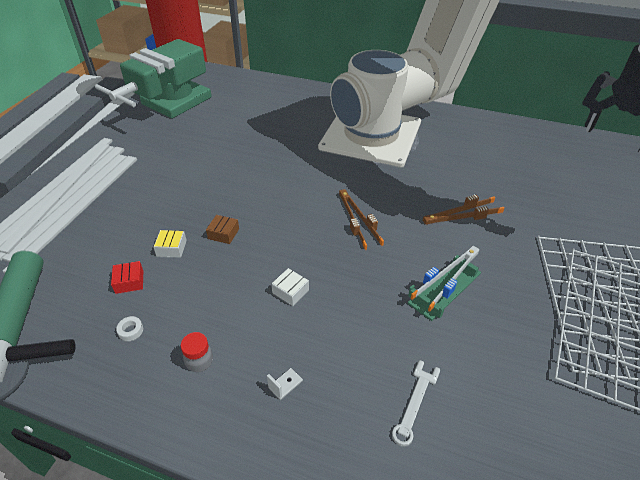

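The top view shows the steel tweezers with blue pads at (192,229) and (209,237), tips at (205,208) and (220,215), and heel at (179,281). The yellow gauge is at (445,208), with red at (457,161) and brown at (408,241) look-alikes next to it.

```bash
cat > h.py <<'E'
from rig import *
import cv2,numpy as np
from scipy.spatial.transform import Rotation as R
def ray(c,u,v,z):
    P=np.array(c['pose']);d=P[:3,:3]@[(u-c['cx'])/c['fx'],(v-c['cy'])/c['fy'],1]
    return P[:3,3]+d*(z-P[2,3])/d[2]
def cloud(c,d):
    v,u=np.mgrid[:480,:640];P=np.array(c['pose'])
    X=np.stack([(u-c['cx'])/c['fx']*d,(v-c['cy'])/c['fy']*d,d],-1)
    return X@P[:3,:3].T+P[:3,3]
def blobs(img,lo,hi,amin=10):
    m=cv2.inRange(cv2.cvtColor(img,cv2.COLOR_RGB2HSV),lo,hi)
    n,l,s,c=cv2.connectedComponentsWithStats(m)
    return m,[(i,c[i],s[i,4],l==i) for i in range(1,n) if s[i,4]>=amin]
def rel(world_shift):
    """world shift -> tool axes cm"""
    return R.from_rotvec(read_state()['orientation']).inv().apply(world_shift)*100
E
python3 - <<'E'
from h import *
for n in("top","scene"):
    im=cv2.imread(f"pics/{n}0.png")[:,:,::-1].copy();d=np.load(f"pics/{n}0.npy");c=camera_params(n);X=cloud(c,d)
    for nm,lo,hi in(("blue",(105,120,80),(125,255,255)),("yel",(22,150,120),(32,255,255)),("oran",(8,170,150),(18,255,255))):
        for i,ce,a,m in blobs(im,lo,hi,4)[1]:
            p=X[m&(d>0)]
            print(n,nm,ce.round(1),a,np.median(p,0).round(4), 'ray', ray(c,*ce,{'blue':.052,'yel':.03,'oran':.04}[nm]).round(4)[:2])
    if n=="top": print('heel',ray(c,179,281,.04))
E
python3 - <<'E'
import cv2
a=cv2.imread('pics/top0.png')
b=cv2.resize(a[195:295,160:240],None,fx=6,fy=6,interpolation=2);g=cv2.resize(a[190:240,415:470],None,fx=6,fy=6,interpolation=2)
import numpy as np
o=np.zeros((600,800,3),np.uint8);o[:600,:480]=b;o[:300,480:800]=g[:,:320];cv2.imwrite('pics/crop1.png',o)
E
```

```text
top blue [193.8 223.7] 9 [0.5134 0.2774 0.0537] ray [0.5143 0.2776]
top blue [193.5 226.7] 6 [0.5071 0.2782 0.0512] ray [0.5077 0.2781]
top blue [192. 229.] 7 [0.5027 0.2817 0.0505] ray [0.5025 0.2812]
top blue [190.1 231.3] 7 [0.4978 0.2848 0.0519] ray [0.4975 0.2851]
top blue [209.3 237.1] 52 [0.4856 0.2427 0.0493] ray [0.4852 0.2431]
top blue [189.8 234. ] 8 [0.4917 0.2862 0.0521] ray [0.4915 0.2858]
top yel [444.6 207.2] 388 [ 0.5618 -0.279   0.0298] ray [ 0.5615 -0.2791]
top oran [204.5 207.5] 8 [0.5516 0.2575 0.0397] ray [0.5516 0.2576]
top oran [219.7 215. ] 11 [0.5354 0.2233 0.0396] ray [0.5354 0.2236]
top oran [275.5 268.9] 11 [0.4179 0.0994 0.0115] ray [0.4179 0.0979]
top oran [262.5 279. ] 10 [0.395  0.1292 0.0144] ray [0.3953 0.1262]
top oran [157.1 363.6] 8 [0.2056 0.3579 0.0156] ray [0.2094 0.3507]
top oran [167.5 376.9] 8 [0.1769 0.3338 0.0128] ray [0.1813 0.3274]
heel [0.38866505 0.30889694 0.04      ]
scene blue [150.4  42.3] 113 [-1.2638 -1.6838 -0.4792] ray [-0.2146 -0.8358]
scene blue [429.6 275.4] 101 [0.4947 0.2411 0.0485] ray [0.4964 0.2416]
scene blue [453.9 279.4] 7 [0.49   0.2853 0.0522] ray [0.4907 0.285 ]
scene blue [448.2 290. ] 112 [0.514  0.2795 0.043 ] ray [0.5192 0.2791]
scene blue [448.  284.8] 5 [0.5085 0.2769 0.053 ] ray [0.5072 0.277 ]
scene yel [168.6 238.3] 321 [ 0.563  -0.2806  0.0307] ray [ 0.5621 -0.2808]
scene oran [492.3 198.8] 18 [0.1758 0.3354 0.0107] ray [0.2151 0.3313]
scene oran [500.6 209.5] 27 [0.207  0.3562 0.0093] ray [0.2456 0.3513]
scene oran [381.7 240.5] 15 [0.3986 0.131  0.0126] ray [0.4262 0.1342]
scene oran [364.9 244.5] 18 [0.4227 0.1009 0.0139] ray [0.449  0.1055]
scene oran [413.9 294.3] 25 [0.5376 0.2231 0.0389] ray [0.5403 0.2231]
scene oran [431.6 305.7] 25 [0.5512 0.2578 0.0372] ray [0.5548 0.2578]
```

View pics/crop1.png

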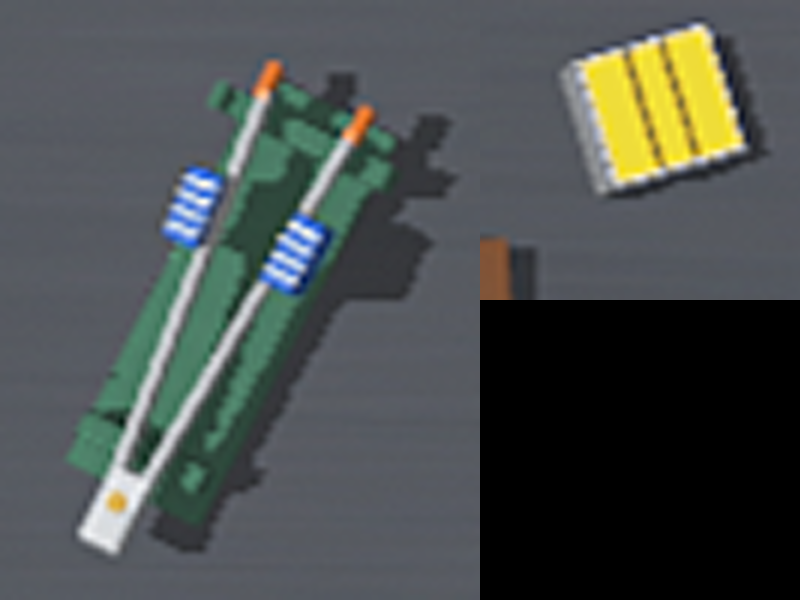

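The crop puts the pad centres at about (192,229.5) and (209.3,237.5), so the tweezers' origin is near (0.4935, 0.2623), heading −23.6°. Both checks hold: pad-centre spacing is 42 mm and pads to tips is 54 mm. The gauge is near (0.562, −0.280). I'll move to a hover over the pads and then look with the wrist camera.

>>> {"name": "apply_moves", "arguments": {"increments": [-5, -1.5, 1, -1, 0, -10, -3, 2, -2, 0, -15, -4.5, 3, -2, 0, -20, -6, 4, -2, 0, -25, -7.5, 5, -2, 0, -30, -9, 6, -2, 0, -33, -9.8, 7, -2, 0, -33, -9.8, 7, -2, 0, -33, -9.8, 7, -2, 0], "grip_force": 20}}

```text
time: 1.23
tool_pos: [0.4938, 0.2627, 0.1612]
orientation: [-0.65, -3.073, 0.0]
ft_force: [-0.1, 0.2, 0.3]
width: 0.999
grasp_force: 0.0
```

Run:
```python
from h import *
s=read_state();print(s['time'],s['tool_pos'],s['orientation'],s['width'],s['q'])
c=camera_params("wrist");p,d=get_image("wrist");print(c)
cv2.imwrite("pics/w1.png",p[:,:,::-1]);np.save("pics/w1.npy",d);import pickle;pickle.dump(c,open("pics/w1.pkl","wb"))
```

```text
1.225 [0.49382181 0.26273637 0.16116392] [-6.50316473e-01 -3.07283146e+00  2.07573478e-04] 0.9992551687210233 [ 3.38804236e-01  3.03761899e-01 -9.55249094e-02  1.17217630e+00
  2.51599124e-04  7.55918013e-01]
{'fx': 429.7265311359391, 'fy': 429.7265311359391, 'cx': 310.3888704749226, 'cy': 233.74679741779255, 'pose': array([[ 4.04133398e-01,  8.68932492e-01,  2.85714055e-01,
         4.19841689e-01],
       [ 9.14700056e-01, -3.83933008e-01, -1.26171520e-01,
         2.95089327e-01],
       [ 6.05234423e-05,  3.12332787e-01, -9.49972750e-01,
         3.04522730e-01],
       [ 0.00000000e+00,  0.00000000e+00,  0.00000000e+00,
         1.00000000e+00]])}
```

View pics/w1.png

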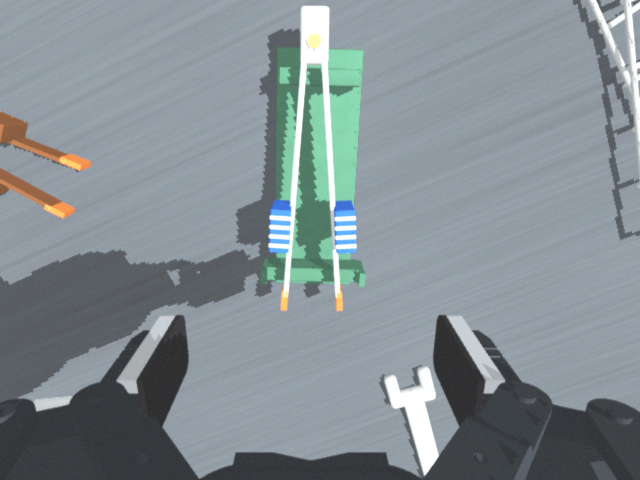

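The wrist view shows the pad tops spanning u 269–291 and 335–356, v about 209–252. The tips end at (285,309) and (339,309), and the heel is at (314,8).

Run:
```python
from h import *
import pickle
c=pickle.load(open("pics/w1.pkl","rb"));d=np.load("pics/w1.npy");X=cloud(c,d)
pts={k:ray(c,u,v,z) for k,u,v,z in(("RL",269.5,252,.052),("RR",356.5,252,.052),("BL",269.5,209,.052),("BR",356.5,209,.052),("tL",284.5,309.5,.04),("tR",339.5,309.5,.04),("heel",314.5,8,.04))}
for k,p in pts.items():print(k,p.round(4))
print('z pads',X[232,280],X[232,345])
mid=(pts["RL"]+pts["RR"]+pts["BL"]+pts["BR"])/4;tip=(pts["tL"]+pts["tR"])/2
a=tip-pts["heel"];h=np.degrees(np.arctan2(a[1],a[0]));u=a[:2]/np.hypot(*a[:2])
print(mid,'len',np.hypot(*a[:2]),'head',h,'over pads',np.hypot(*(pts["RL"]-pts["RR"])[:2]),'tip-60',tip[:2]-.06*u,'heel+128',pts["heel"][:2]+.128*u)
o=tip[:2]-.06*u
for t in (mid[:2],o): print(rel(np.r_[t,.016]-read_state()['tool_pos']))
print('y axis head',np.degrees(np.arctan2(*R.from_rotvec(read_state()['orientation']).as_matrix()[1::-1,1])))
```

```text
RL [0.4964 0.2332 0.052 ]
RR [0.5185 0.2831 0.052 ]
BL [0.4713 0.2452 0.052 ]
BR [0.4926 0.2935 0.052 ]
tL [0.5424 0.2215 0.04  ]
tR [0.5577 0.2561 0.04  ]
heel [0.3802 0.3151 0.04  ]
z pads [0.4870258  0.24494144 0.05251986] [0.50325075 0.28158969 0.05242922]
[0.494722   0.26378448 0.052     ] len 0.18615768965463517 head -24.19487408232166 over pads 0.05457887753825652 tip-60 [0.49528975 0.26339386] heel+128 [0.49697023 0.2626388 ]
[-0.07291433  0.11035899 14.5435821 ]
[-0.14063682  0.09759498 14.54356491]
y axis head 66.1452622467781
```

Sizes and heights agree (54.6 mm over the pads, length 186 mm). The correction needed is only 1 mm, so I'll descend into the bay and begin closing.

>>> {"name": "apply_moves", "arguments": {"increments": [-0.1, 0.1, 4, 0, 0, -0.1, 0.1, 8, 0, 0, -0.1, 0.1, 11, 0, 40, -0.1, 0.1, 13.5, 0, 60, -0.1, 0.1, 14.5, 0, 60, -0.1, 0.1, 14.5, 0, 80, -0.1, 0.1, 14.5, 0, 80], "grip_force": 20}}

```text
time: 2.15
tool_pos: [0.496, 0.2636, 0.0174]
orientation: [0.649, 3.072, 0.002]
ft_force: [-1.1, 0.5, 0.3]
width: 0.686
grasp_force: 0.0
```

Run:
```python
from h import *
s=read_state();print(s['time'],s['tool_pos'],s['width'],s['grasp_force'],s['ft_force'])
p,d=get_image("wrist")
cv2.imwrite("pics/w2.png",p[:,:,::-1])
```

```text
2.15 [0.49603711 0.26359091 0.01743862] 0.6862240757827911 0.0 [-1.1294706   0.46317085  0.30578692]
```

View pics/w2.png

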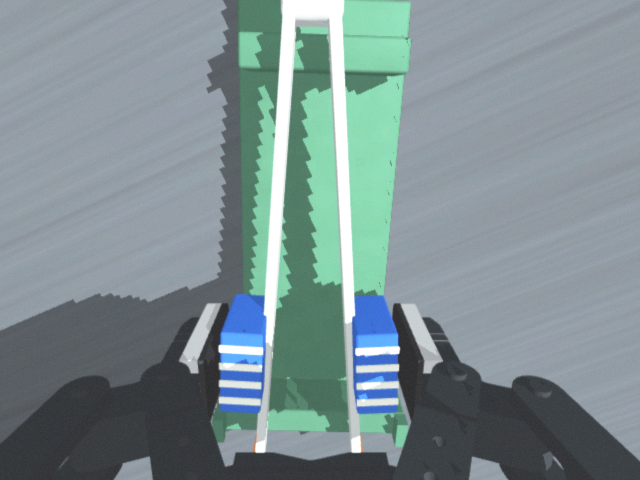

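The fingers straddle both blue pads centrally, at v about 305–410, and the width is linear in counts (80 gives 0.686). Now I'll close to 40 mm (count 135) in steps.

>>> {"name": "apply_moves", "arguments": {"increments": [0, 0, 0, 0, 95, 0, 0, 0, 0, 105, 0, 0, 0, 0, 115, 0, 0, 0, 0, 125, 0, 0, 0, 0, 131, 0, 0, 0, 0, 135, 0, 0, 0, 0, 135, 0, 0, 0, 0, 135]}}

```text
time: 3.2
tool_pos: [0.4969, 0.2634, 0.0181]
orientation: [0.65, 3.07, 0.003]
ft_force: [-0.0, -0.6, 12.5]
width: 0.477
grasp_force: 11.1
```

Run:
```python
from h import *
s=read_state();print(s['time'],s['tool_pos'],s['width']*85,s['grasp_force'],s['ft_force'])
```

```text
3.2 [0.49687969 0.26344524 0.0180955 ] 40.538623920656455 11.10215038061142 [-0.04371639 -0.60144518 12.52201499]
```

The grip holds at 40.5 mm. The 12.5 N upward force is the fingers' forward swing pressing the tweezers onto the rest. I'll lift gently and look.

>>> {"name": "apply_moves", "arguments": {"increments": [0, 0, -0.2, 0, 135, 0, 0, -0.5, 0, 135, 0, 0, -1.5, 0, 135, 0, 0, -3, 0, 135, 0, 0, -5.5, 0, 135, 0, 0, -8, 0, 135, 0, 0, -8, 0, 135, 0, 0, -8, 0, 135]}}

```text
time: 4.2
tool_pos: [0.4953, 0.263, 0.0961]
orientation: [-0.65, -3.073, 0.0]
ft_force: [-1.2, -0.5, -1.6]
width: 0.473
grasp_force: 7.6
```

Run:
```python
from h import *
import pickle
s=read_state();print(s['time'],s['tool_pos'],s['orientation'],s['width']*85,s['grasp_force'],s['ft_force'])
for n in("wrist","scene","top"):
    c=camera_params(n);p,d=get_image(n)
    cv2.imwrite(f"pics/{n}3.png",p[:,:,::-1]);np.save(f"pics/{n}3.npy",d);pickle.dump(c,open(f"pics/{n}3.pkl","wb"))
```

```text
4.2 [0.49529091 0.26299278 0.09608672] [-6.50033746e-01 -3.07341110e+00  1.92922482e-04] 40.23632605507221 7.622256875038147 [-1.15890771 -0.54732137 -1.56405946]
```

View pics/wrist3.png

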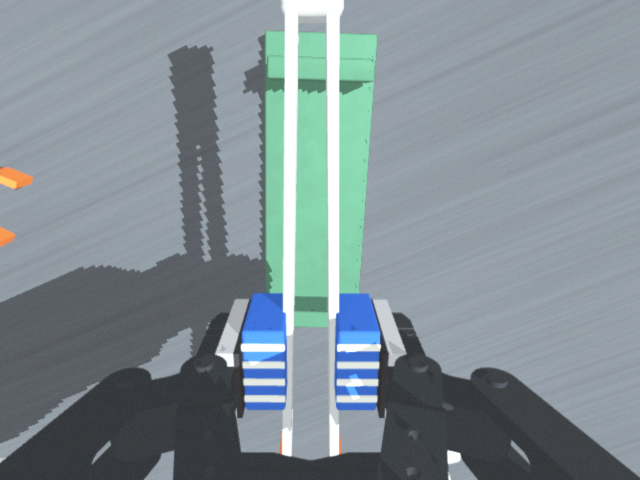

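The tweezers are held clear of the rest with the arms nearly parallel (inner faces u≈294–330) and the tips at v about 450. Next I'll check level, and compute the gauge pose from the clean first top and scene images.

Run:
```python
from h import *
import pickle
c=pickle.load(open("pics/wrist3.pkl","rb"));X=cloud(c,np.load("pics/wrist3.npy"));im=cv2.imread("pics/wrist3.png")
s=read_state();M=R.from_rotvec(s['orientation'])
Y=M.inv().apply((X-s['tool_pos']).reshape(-1,3)).reshape(X.shape)*1000  # tool mm; tool x = toward heel
for u in(289,333):
    for v in(20,100,180,260,310,345,440): print(u,v,Y[v,u].round(1),round(X[v,u,2],4))
for v in(385,):
    for u in(265,357):print(u,v,Y[v,u].round(1),X[v,u].round(4))
# gauge pose
for n in("top","scene"):
    im=cv2.imread(f"pics/{n}0.png")[:,:,::-1].copy();c=camera_params(n)
    m,_=blobs(im,(22,130,110),(32,255,255));m=cv2.morphologyEx(m,cv2.MORPH_CLOSE,np.ones((5,5)))
    k,l,st,_=cv2.connectedComponentsWithStats(m);i=1+np.argmax(st[1:,4]);v,u=np.nonzero(l==i)
    P=np.array([ray(c,a,b,.03)[:2] for a,b in zip(u,v)])
    r=cv2.minAreaRect((P*1000).astype(np.float32));print(n,r)
```

```text
289 20 [ 98.   -5.6 -23.8] 0.1193
289 100 [ 78.7  -5.9 -23.5] 0.1191
289 180 [ 57.   -6.3 -23.3] 0.1189
289 260 [ 32.5  -6.6 -23.2] 0.1187
289 310 [ 15.9  -6.8 -23.7] 0.1192
289 345 [  2.8  -7.1 -23. ] 0.1184
289 440 [-35.1  -7.6 -23.6] 0.119
333 20 [ 98.    5.5 -23.4] 0.1189
333 100 [ 78.7   5.9 -22.7] 0.1183
333 180 [ 57.    6.2 -23.4] 0.1189
333 260 [ 32.7   6.6 -23.6] 0.1191
333 310 [ 15.7   7.  -23.2] 0.1187
333 345 [  2.7   7.2 -22.7] 0.1182
333 440 [-34.8   7.8 -24. ] 0.1194
265 385 [ -2.9 -13.8 -35.5] [0.4922 0.2492 0.131 ]
357 385 [ -3.3  13.9 -35. ] [0.5038 0.2743 0.1305]
top ((562.2908935546875, -279.828125), (44.69715881347656, 47.44037628173828), 18.41643524169922)
scene ((561.4506225585938, -281.0672912597656), (46.1657600402832, 47.21706771850586), 17.148256301879883)
```

The tweezers are level: the arm tops are flat within about 0.5 mm, with the underside 9.4 mm above the TCP. The gauge is at (0.562, −0.2805), heading about 17.5°. I'll carry them across.

>>> {"name": "apply_moves", "arguments": {"increments": [-0.9, -2, 0, -2, 136, -2.8, -6.1, 0, -5, 136, -5.2, -11.2, 0, -9, 136, -7.5, -16.3, 0, -14, 136, -9.9, -21.4, 0, -19, 136, -12.3, -26.5, 0, -23, 136, -14.6, -31.6, 0, -28, 136, -16.7, -36.2, 0, -32, 136, -18.6, -40.3, 0, -36, 136, -20, -43.3, 0, -39, 136]}}

```text
time: 5.6
tool_pos: [0.5026, -0.2157, 0.0955]
orientation: [0.414, -3.113, -0.001]
ft_force: [0.2, -0.0, -1.1]
width: 0.47
grasp_force: 7.9
```

Run:
```python
from h import *
s=read_state();print(s['time'],s['tool_pos'],s['width']*85,s['grasp_force'],s['joint_vel'].round(2))
print(rel(np.r_[.5048,-.2985,.07]-s['tool_pos']))
print('y head',np.degrees(np.arctan2(*R.from_rotvec(s['orientation']).as_matrix()[1::-1,1])))
```

```text
5.6 [ 0.50260682 -0.21568709  0.09554246] 39.989732588441036 7.857775390148163 [-0.41  0.15  0.24  0.08  0.   -0.82]
[ 1.9510948  -8.05271298  2.54933221]
y head 105.15371377978832
```

>>> {"name": "apply_moves", "arguments": {"increments": [0.6, -2.5, 0.3, -1, 136, 1.2, -5, 0.8, -2, 136, 1.6, -6.8, 1.5, -2, 136, 1.9, -7.7, 2.1, -2, 136, 1.9, -8, 2.5, -2, 136, 1.9, -8, 2.5, -2, 136, 1.9, -8, 2.5, -2, 136]}}

```text
time: 6.48
tool_pos: [0.5058, -0.2954, 0.0715]
orientation: [-0.468, 3.106, -0.0]
ft_force: [0.1, -0.4, -0.9]
width: 0.469
grasp_force: 7.9
```

Run:
```python
from h import *
import pickle
s=read_state();print(s['time'],s['tool_pos'],s['width']*85,s['grasp_force'])
o=np.zeros((600,800,3),np.uint8)
for n in("wrist","scene","top"):
    c=camera_params(n);p,d=get_image(n)
    cv2.imwrite(f"pics/{n}4.png",p[:,:,::-1]);np.save(f"pics/{n}4.npy",d);pickle.dump(c,open(f"pics/{n}4.pkl","wb"))
a=cv2.imread("pics/scene4.png")[200:280,120:220];b=cv2.imread("pics/top4.png")[180:255,400:500]
o[:480,:600]=0
o[:320,:400]=cv2.resize(a,(400,320),interpolation=2);o[:300,400:]=cv2.resize(b,(400,300),interpolation=2)
w=cv2.imread("pics/wrist4.png");o[320:590,:360]=cv2.resize(w,(360,270));cv2.imwrite("pics/comb4.png",o)
```

```text
6.475 [ 0.50577008 -0.2954318   0.07153344] 39.872981662102525 7.857327908277512
```

View pics/comb4.png

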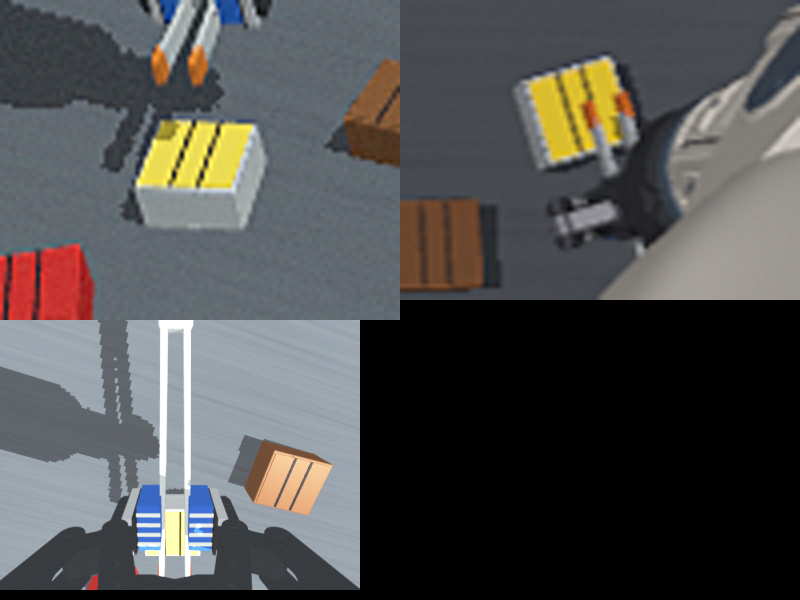

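The tips are above the gauge, at roughly (447,205) and (455.5,203) in the top image. The wrist crop seems to show one line in the tool's centre plane, which would mean a sideways offset. I'll measure this properly.

Run:
```python
from h import *
import pickle
s=read_state();M=R.from_rotvec(s['orientation']);T=lambda p:(M.inv().apply(p-s['tool_pos'])*1000).round(1)
for n in("top","scene"):
    c=pickle.load(open(f"pics/{n}4.pkl","rb"));d=np.load(f"pics/{n}4.npy");X=cloud(c,d);im=cv2.imread(f"pics/{n}4.png")[:,:,::-1].copy()
    for i,ce,a,m in blobs(im,(6,150,130),(19,255,255),4)[1]:
        p=X[m&(d>0)]
        q=np.median(p,0)
        if .05<q[2]<.12: print(n,'tip',ce,a,q.round(4),T(q),'ray',ray(c,*ce,.0945).round(4), T(ray(c,*ce,.0945)))
    # dark lines on gauge in the initial picture
    im=cv2.imread(f"pics/{n}0.png")[:,:,::-1].copy();c=camera_params(n)
    m,_=blobs(im,(22,130,110),(32,255,255));mc=cv2.morphologyEx(m,cv2.MORPH_CLOSE,np.ones((7,7)))
    k,l,st,_=cv2.connectedComponentsWithStats(mc);i=1+np.argmax(st[1:,4]);reg=cv2.erode((l==i).astype(np.uint8),np.ones((3,3)))
    g=cv2.cvtColor(im,cv2.COLOR_RGB2GRAY);v,u=np.nonzero(reg);w=np.clip(170-g[v,u].astype(float),0,None)
    P=np.array([ray(c,a,b,.03)[:2] for a,b in zip(u,v)]);k=w>25
    P=P[k];w=w[k];th=max(np.radians(np.arange(5,30,.25)),key=lambda t:np.histogram(P@[-np.sin(t),np.cos(t)],np.arange(-.6,.2,.002),weights=w)[0].max())
    nrm=np.array([-np.sin(th),np.cos(th)]);h=P@nrm;mid=(h.min()+h.max())/2
    a,b=[np.average(h[z],weights=w[z]) for z in(h<mid,h>mid)];print(n,'lines head',np.degrees(th),'sep',b-a,'centre off',(a+b)/2,'vs rect',np.array([.562,-.2805])@nrm)
a=cv2.imread("pics/wrist4.png")[320:480,220:420];cv2.imwrite("pics/w4c.png",cv2.resize(a,(750,600),interpolation=2))
```

```text
top tip [455.63157895 205.47368421] 19 [ 0.5588 -0.2885  0.0915] [-52.8  -8.8 -19.8] ray [ 0.5576 -0.2871  0.0945] [-52.   -7.1 -22.8]
top tip [446.94444444 207.55555556] 18 [ 0.5544 -0.2709  0.0872] [-53.8   9.2 -15.5] ray [ 0.5528 -0.2684  0.0945] [-53.   12.1 -22.9]
top lines head 16.25 sep 0.014037938811829687 centre off -0.425657716953611 vs rect -0.4265578900406706
scene tip [159.46428571 215.96428571] 28 [ 0.5609 -0.2879  0.0893] [-54.9  -8.9 -17.7] ray [ 0.566  -0.2836  0.0945] [-61.1  -6.3 -22.8]
scene tip [168.96875 216.1875 ] 32 [ 0.5552 -0.2705  0.0894] [-54.6   9.4 -17.7] ray [ 0.5601 -0.2657  0.0945] [-60.7  12.5 -22.8]
scene lines head 16.0 sep 0.014050358860362933 centre off -0.42544552585988316 vs rect -0.424542099679852
```

View pics/w4c.png

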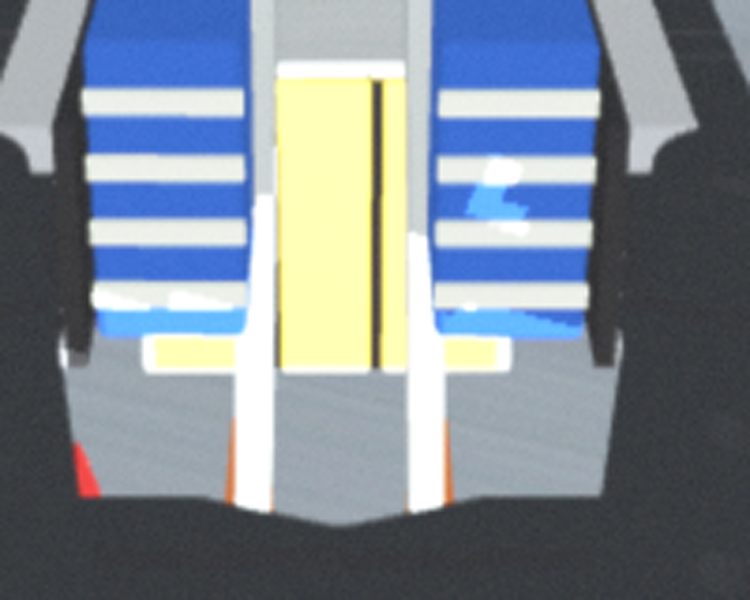

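The wrist crop shows the right-hand line from crop (376,85) to (380,365). The left line just shows at (278,350) beside the arm, and the gauge's far edge spans crop 143–511 at v≈371. I'll turn these into tool coordinates.

Run:
```python
from h import *
import pickle
s=read_state();M=R.from_rotvec(s['orientation']);c=pickle.load(open("pics/wrist4.pkl","rb"))
T=lambda p:(M.inv().apply(p-s['tool_pos'])*1000).round(1)
f=lambda a,b:ray(c,220+a/3.75-.3,320+b/3.75-.3,.03)
for k,(a,b) in dict(ln0=(377,85),ln1=(380.5,365),l2=(278,350),fL=(143,372),fR=(511,372),n0=(340,60)).items():print(k,f(a,b).round(4),T(f(a,b)))
u=f(380.5,365)-f(377,85);print('wrist head',np.degrees(np.arctan2(u[1],u[0])))
y=M.as_matrix()[:,1];print('tool head',np.degrees(np.arctan2(y[1],y[0]))-90,s['tool_pos'])
for th in(16.2,17):
    t=np.radians(th);n=np.array([-np.sin(t),np.cos(t)]);x=np.array([np.cos(t),np.sin(t)])
    cen=-.4255*n+(np.array([.562,-.2805])@x)*x; print(th,cen, T(np.r_[cen,.03]), 'goal',cen-.06*x)
```

```text
ln0 [ 0.5391 -0.2798  0.03  ] [-36.5   5.3  41.6]
ln1 [ 0.5821 -0.2657  0.03  ] [-81.7   6.2  41.7]
l2 [ 0.5839 -0.2802  0.03  ] [-79.2  -8.2  41.7]
fL [ 0.5931 -0.2972  0.03  ] [-83.  -27.3  41.7]
fR [ 0.5778 -0.2477  0.03  ] [-82.9  24.5  41.7]
n0 [ 0.537  -0.2856  0.03  ] [-32.8   0.4  41.6]
wrist head 18.247222066606543
tool head 17.142840767303568 [ 0.50577401 -0.29563026  0.07163717]
16.2 [ 0.56181715 -0.27987064] [-58.2  -1.4  41.7] goal [ 0.50419953 -0.29661011]
17 [ 0.55993691 -0.27375195] [-58.2   5.   41.7] goal [ 0.50255863 -0.29129425]
```

The wrist and top measurements agree: the gauge centre is at tool (−58, −1.4) mm, and the tips' centre is at y ≈ +0.3 mm. Heading matches, so I'll shift −1.6 mm in y, +1 mm in x, and lower 3.8 cm.

>>> {"name": "apply_moves", "arguments": {"increments": [0.1, -0.16, 0.5, 0, 136, 0.1, -0.16, 1.2, 0, 136, 0.1, -0.16, 2, 0, 136, 0.1, -0.16, 2.7, 0, 136, 0.1, -0.16, 3.3, 0, 136, 0.1, -0.16, 3.7, 0, 136, 0.1, -0.16, 3.8, 0, 136, 0.1, -0.16, 3.8, 0, 136, 0.1, -0.16, 3.8, 0, 136]}}

```text
time: 7.75
tool_pos: [0.5052, -0.2979, 0.0335]
orientation: [-0.467, 3.106, -0.0]
ft_force: [-0.5, -0.0, -0.9]
width: 0.472
grasp_force: 7.9
```

Run:
```python
from h import *
import pickle
s=read_state();print(s['time'],s['tool_pos'],s['width']*85,s['grasp_force'],s['ft_force'])
M=R.from_rotvec(s['orientation']);T=lambda p:(M.inv().apply(p-s['tool_pos'])*1000).round(1)
o=np.zeros((600,800,3),np.uint8)
for n in("wrist","scene","top"):
    c=camera_params(n);p,d=get_image(n);X=cloud(c,d)
    cv2.imwrite(f"pics/{n}5.png",p[:,:,::-1]);np.save(f"pics/{n}5.npy",d);pickle.dump(c,open(f"pics/{n}5.pkl","wb"))
    if n!="wrist":
      for i,ce,a,m in blobs(p.copy(),(6,150,130),(19,255,255),4)[1]:
        q=np.median(X[m&(d>0)],0)
        if .035<q[2]<.12 and q[1]<0: print(n,'tip',ce,a,q.round(4),T(q))
a=cv2.imread("pics/scene5.png")[200:280,120:220];b=cv2.imread("pics/top5.png")[180:255,400:500];w=cv2.imread("pics/wrist5.png")[320:480,200:440]
o[:320,:400]=cv2.resize(a,(400,320),interpolation=2);o[:300,400:]=cv2.resize(b,(400,300),interpolation=2);o[320:600,:420]=cv2.resize(w,(420,280),interpolation=2)
cv2.imwrite("pics/comb5.png",o)
```

```text
7.75 [ 0.50522279 -0.29792351  0.03352002] 40.16038632897041 7.855675667524338 [-0.49926904 -0.02622537 -0.86461929]
scene tip [162.65384615 229.38461538] 26 [ 0.561  -0.2912  0.0499] [-55.3 -10.  -16.4]
scene tip [171.96428571 229.57142857] 28 [ 0.5542 -0.2726  0.0499] [-54.2   9.8 -16.4]
top tip [452.05555556 207.61111111] 18 [ 0.5584 -0.2905  0.0525] [-53.   -8.6 -19. ]
top tip [443.76470588 210.05882353] 17 [ 0.5526 -0.2729  0.0523] [-52.6  10.  -18.8]
```

View pics/comb5.png

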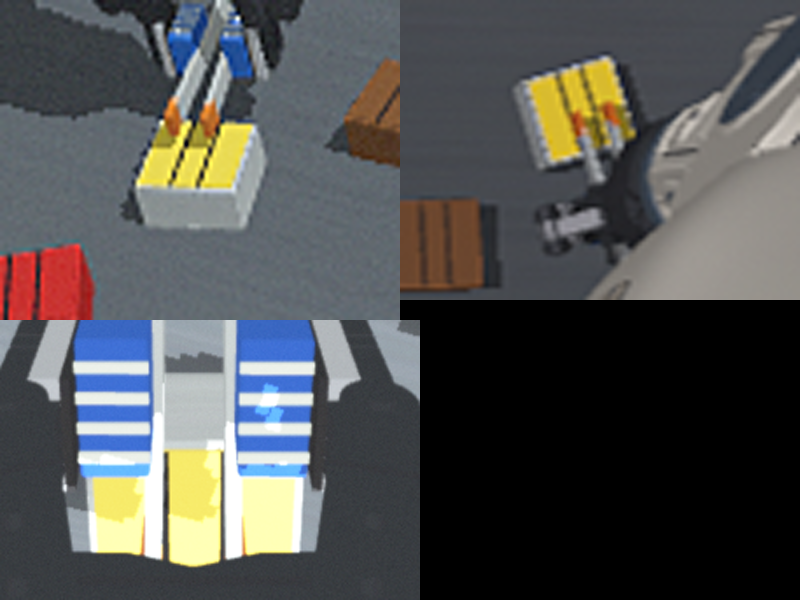

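The final view shows the orange tips straddling symmetrically over the two lines. In the wrist crop the lines are at u 166 and 222 and the arms' inner faces at 164 and 226, which share the same centre. The width of about 40 mm is steady, with the tip undersides about 13 mm above the gauge top. I'll hand it in.

Run:
```python
from rig import *
s=read_state();print(s['width']*85,abs(s['joint_vel']).max())
print(finish_job())
```

```text
39.81951416279586 0.0008277707164510154
the job is handed in; nothing more can be done
None
```

The job is handed in, with no verdict shown: the tweezers are held level over the yellow gauge, one tip above each black line, pads at about 40 mm (tip gap about 14 mm by the given formula) and tip undersides about 13 mm above the top.

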